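# Drain the walnuts and hold the spout open

### The job

Pour all six walnuts from the steel measuring cup into the trough of the blue dish drainer while its spout flap is shut, then stand the cup upright on the ledge and let go of it. Then press the spout's lever down until it lies level (flap open 40 degrees), so that the walnuts roll out into the steel rice bowl, and finish while still holding the lever there: the spring would shut it again. Leave the other dishes where they are and the bowl under the spout.

Things in the scene. Friction and masses are not known exactly. Their poses are not given: they have to be found in the camera images.
- drainer: blue plastic dish drainer, fixed to the ledge. Origin on the ledge under the middle of its trough; z up, +y along the trough towards the spout, +x towards the low dish tray (far side; x 55 to 245 mm, y -170 to 110 mm, walls 40 mm tall). The trough is an open-topped channel, inner x -47 to 47 mm, y -82 to 84 mm, rim 155 mm above the ledge; its floor slopes from 112 mm high at y = -80 mm to 78 mm at the spout end (y = +80 mm), so round things roll to the spout flap.
- spout (a joint): angle of the spout flap and its lever (one rigid piece), rad: 0 = flap hanging shut across the trough's +y end, growing as the flap's foot swings outward (+y); stop at 1.1. A spring closes it: about 0.14 N m when shut, 0.28 N m at 0.7 rad (some 2 to 4 N at the lever pad). The lever rises at 40 degrees (0.70 rad) from the horizontal when the flap is shut, so it lies level exactly when the flap is open 40 degrees. The flap is 90 mm wide and hangs 62 mm below its hinge.
- spout_hinge (a point): middle of the flap's hinge line, at drainer x 0, y 87 mm, z 145 mm; the hinge line runs along the drainer's x.
- lever_pad (a point): centre of the upper face of the lever's pad (32 x 36 mm, 6 mm thick), 75 mm from the hinge line; it lies at drainer x = -78 mm, outside the trough's wall on the robot's side. From the hinge line the lever points back along the trough (-y) and up; pressing the pad down opens the flap and the pad travels on an arc about the hinge line (as the lever comes level it moves about 48 mm down and 18 mm in -y).
- cup: steel measuring cup with a straight handle, loose on the ledge, holding the walnuts at the start. Origin at the centre of its underside, z up. Outside diameter 64 mm at the foot, 104 mm at the rim, 50 mm tall, wall 3 mm. Handle: a round bar 13 mm thick along the cup's -y, axis 46 mm above the underside, free from 55 to 155 mm from the cup's axis. The cup weighs about 0.15 kg. It empties when tilted 85 to 90 degrees to either side.
- bowl: steel rice bowl, 150 mm wide, 55 mm tall, loose on the ledge under the spout, where walnuts leaving the trough fall into it. Origin at the centre of its underside. Stays where it is.
- walnut0: walnut in its shell, a ball 28 mm in diameter, 13 g; origin at its centre. One of six alike.
- walnut1: walnut in its shell, a ball 28 mm in diameter, 13 g; origin at its centre. One of six alike.
- walnut2: walnut in its shell, a ball 28 mm in diameter, 13 g; origin at its centre. One of six alike.
- walnut3: walnut in its shell, a ball 28 mm in diameter, 13 g; origin at its centre. One of six alike.
- walnut4: walnut in its shell, a ball 28 mm in diameter, 13 g; origin at its centre. One of six alike.
- walnut5: walnut in its shell, a ball 28 mm in diameter, 13 g; origin at its centre. One of six alike.
- tumbler: a glass tumbler, 66 mm wide, 100 mm tall, standing in the drainer's dish tray; a bystander, not to be disturbed. Origin at its underside.
- chopstick_cup: a wooden cup 70 mm wide with chopsticks reaching 190 mm high, standing in the dish tray; a bystander, not to be disturbed. Origin at its underside.
- saucer: a small flat green saucer, 100 mm wide, 18 mm tall, on the ledge; a bystander, not to be disturbed. Origin at its underside.
- soap: a clear soap bottle, 60 mm wide, 170 mm tall, on the ledge; a bystander, not to be disturbed. Origin at its underside.
- mug: a white mug, 80 mm wide, 90 mm tall, on the ledge; a bystander, not to be disturbed. Origin at its underside.
- spoon: a steel spoon lying on the ledge; a bystander, not to be disturbed. Origin at its underside.
There are look-alikes about, which are no part of the job. Leave any purple or yellow look-alike of the cup alone.

How it is judged:
On the way, in this order (a step that is already met when the one before it is completed fails the run):
1. all six walnuts lie in the trough behind the shut flap (x of walnut0 in the frame of drainer between -0.05 and 0.05 m and y of walnut0 in the frame of drainer between -0.085 and 0.09 m and z of walnut0 in the frame of drainer between 0.08 and 0.155 m and x of walnut1 in the frame of drainer between -0.05 and 0.05 m and y of walnut1 in the frame of drainer between -0.085 and 0.09 m and z of walnut1 in the frame of drainer between 0.08 and 0.155 m and x of walnut2 in the frame of drainer between -0.05 and 0.05 m and y of walnut2 in the frame of drainer between -0.085 and 0.09 m and z of walnut2 in the frame of drainer between 0.08 and 0.155 m and x of walnut3 in the frame of drainer between -0.05 and 0.05 m and y of walnut3 in the frame of drainer between -0.085 and 0.09 m and z of walnut3 in the frame of drainer between 0.08 and 0.155 m and x of walnut4 in the frame of drainer between -0.05 and 0.05 m and y of walnut4 in the frame of drainer between -0.085 and 0.09 m and z of walnut4 in the frame of drainer between 0.08 and 0.155 m and x of walnut5 in the frame of drainer between -0.05 and 0.05 m and y of walnut5 in the frame of drainer between -0.085 and 0.09 m and z of walnut5 in the frame of drainer between 0.08 and 0.155 m and value of joint spout below 0.15 rad), for 0.3 s.
2. the cup stands upright on the ledge, let go, while the walnuts wait in the trough behind the shut flap (all of step 1 and height (world z) of cup below 0.006 m and angle between cup's own z axis and vertical below 0.1 rad and linear speed of cup below 0.03 m/s and contact force between each of the arm, the fingers and cup below 0.1 N), for 0.2 s.
At the end, for the whole second after the job is handed in: The robot is still pressing on the lever and holds it steady and level (flap open 40 degrees, within 7 degrees); all six walnuts are in the bowl, which stands upright on the ledge within 40 mm of where it was; the cup stands upright on the ledge, not touched by the robot (value of joint spout between 0.578 and 0.818 rad and velocity of joint spout between -0.1 and 0.1 rad/s and contact force between any of the fingers, the arm and spout above 1 N and horizontal distance between each of walnut0, walnut1, walnut2, walnut3, walnut4, walnut5 and bowl below 0.068 m and z of walnut0 in the frame of bowl between 0.008 and 0.06 m and z of walnut1 in the frame of bowl between 0.008 and 0.06 m and z of walnut2 in the frame of bowl between 0.008 and 0.06 m and z of walnut3 in the frame of bowl between 0.008 and 0.06 m and z of walnut4 in the frame of bowl between 0.008 and 0.06 m and z of walnut5 in the frame of bowl between 0.008 and 0.06 m and height (world z) of each of cup, bowl below 0.006 m and angle between each of cup, bowl's own z axis and vertical below 0.1 rad and linear speed of cup below 0.03 m/s and contact force between each of the arm, the fingers and cup below 0.1 N); the arm keeps its last pose, push and grip.
It fails at once if another dish is pushed more than 30 mm or knocked over (distance of any of tumbler, chopstick_cup, saucer, soap, mug, spoon from where it was at the start of the episode above 0.03 m or angle between any of tumbler, chopstick_cup, saucer, soap, mug's own z axis and vertical above 0.5 rad).
It fails at once if the bowl is pushed more than 40 mm (distance of bowl from where it was at the start of the episode above 0.04 m).
It also fails if it takes over 67 s, if anything falls off the work surface, if the arm or the gripper's body presses on something with over 40 N, if the wrist force passes 120 N, or if a joint passes its speed limit or range.

### The arm

A 6-joint arm with a two-finger parallel gripper is mounted at the origin on the work surface. World frame = base frame: x ahead of the robot, y to its left, z up, the work surface at z = 0. Lengths are in m, angles in rad, forces in N, time in s.
With the tool pointing down it reaches from about 0.325 to 0.875 m from the base axis. Payload 4.4 kg.
Tool frame: the origin (TCP) lies at the very end of the fingers, on their centre line; the grasp point (between the pads) lies 19 mm behind it; z points along the fingers, y is the direction in which the jaws open and shut (so a half turn about z gives the same grasp; the last joint's range is limited). The gripper opens to 85 mm and grips with 20 to 120 N. Pads are 22 mm wide; open, the fingers measure 114 mm over their backs; the gripper's body (76 mm by 85 mm) begins 54 mm behind the grasp point. The pads swing forward as they close: fully open they stand 13 mm farther back than shut.
Start: joints at [-1.345, 0.207, 1.542, -0, 1.393, -0.15], TCP at [0.212, -0.535, 0.231] pointing down, gripper open.
Joint ranges: [-2.73, 2.73], [-0.86, 2.22], [0.23, 2.46], [-1.11, 4.25], [0.08, 2.63], [-2.82, 2.82]. Speed limits (rad/s): [2.79, 2.79, 3.14, 3.14, 3.14, 3.14].

### API

Orientations are given as a unit quaternion [w, x, y, z].
In Python, from rig import telemetry, capture, order gives the robot as it stands.
- The arm moves only by the shell command python3 -m creep 'ROWS'. ROWS is JSON, a list of rows, each an object with "delta_rot": the turn, a rotation vector about the tool's x, y, z in rad, a list of three; "translation": the shift along the tool's x, y, z in mm, a list of three; "grip": the opening, from -1 (shut) to 1 (fully open). A call has exactly 10 rows; each row is the pose to reach, as a shift and turn from the pose commanded when the call began, along the tool's axes at that moment; what a row does not reach only later rows make up. A row lasts 1/8 s, in which the tool goes at most 62.5 mm and 10.7 degrees, less where a joint would pass 70% of its speed; a pose out of reach is approached as far as the arm can. A call with a gripper value outside its range is refused whole. The fingers move at their own pace and stop on an object; the grip force is fixed at half the most. Time passes only in rows, so rows that repeat a pose let the fingers close, or fill a call up. It gives the time, the measured TCP pose, the force and the opening at its end, in the units of the state.
- telemetry.get_obs(): the state, without advancing time (a new reading comes with each control period).
- capture(name): name is "scene" or "side" or "wrist"; returns a dict with "frame" (400x640x3 uint8, red, green, blue), "camera_matrix" (3x3 intrinsics, pixels), "R" (3x3) and "t" (3): a world point X has camera coordinates R X + t. Camera axes: x right, y down, z forward; pixel columns grow to the right and rows downward; lengths in m; the calibration is good to about 2 mm. A picture is of the moment at which its call begins. There is no depth.
- order.job_done(): hands the job in, once; it reports no verdict.
The state is a dict: "t": time; "qpos": joint angles; "qvel": joint speeds; "joint_torque": joint torques, N m; "tcp_pos": TCP position; "tool_rot": TCP orientation; "wrist_force": force on the tool from outside, world axes, zero at the start; "moment": the same for the moment, N m; "gripper_width": finger opening in m.
Only numpy, scipy, OpenCV 4.12 (cv2) and the standard library are available. Lean on these libraries where they do the work, as an engineer would, in place of code of your own. Each camera call takes 0.05 s, during which the arm holds its last target.

## Working session

There is one attempt and no reset: what is moved stays moved. The work goes in short steps, Python scripts to look and compute and a shell command to move; the robot and the scene stay as the last step left them, time stands still between calls to the robot, and variables do not carry over. Pictures are saved under pics/ and viewed, and the job is handed in when it is done.

```bash
ls; mkdir -p pics; python3 - <<'E'
from rig import telemetry, capture, order
import cv2
print(telemetry.get_obs())
for n in ["scene","side","wrist"]:
    c=capture(n); cv2.imwrite(f"pics/{n}0.png",c["frame"][:,:,::-1]); print(n,c["camera_matrix"],c["R"],c["t"])
E
```

```text
pics
{'t': 0.0, 'qpos': array([-1.34450861e+00,  2.07477879e-01,  1.54294923e+00, -1.17081548e-05,
        1.39353771e+00, -1.50517717e-01]), 'qvel': array([ 0.00023605, -0.00029319,  0.00055592,  0.00026209,  0.00136943,
       -0.00017822]), 'joint_torque': array([ 1.60988289e-03, -3.83027959e+01, -2.91597462e+01, -4.07531468e-05,
        1.03565512e-02,  4.20122689e-06]), 'tcp_pos': array([ 0.21137464, -0.53391306,  0.23009517]), 'tool_rot': array([-1.18501382e-03,  9.82303758e-01,  1.87291005e-01, -5.06809966e-05]), 'wrist_force': array([-0.4738788 , -0.95960788, -0.48662535]), 'moment': array([0.01045488, 0.04883258, 0.01622939]), 'gripper_width': 0.08508639556310846}
scene [[363.33432847   0.         309.77204214]
 [  0.         363.33432847 202.09721963]
 [  0.           0.           1.        ]] [[ 0.2348887   0.97193613 -0.01294077]
 [ 0.59448914 -0.15417827 -0.78918421]
 [-0.76903183  0.17767731 -0.61402021]] [-0.15839869 -0.19826196  1.46400554]
side [[496.26836053   0.         322.35911184]
 [  0.         496.26836053 194.3168428 ]
 [  0.           0.           1.        ]] [[ 0.95995018 -0.27947117 -0.01978651]
 [-0.19552055 -0.61765765 -0.76175504]
 [ 0.20066729  0.73511556 -0.64756293]] [-0.48867293  0.24507659  1.4080138 ]
wrist [[289.0090644    0.         320.6507152 ]
 [  0.         289.0090644  201.66279287]
 [  0.           0.           1.        ]] [[ 0.36741144 -0.93005651 -0.00192945]
 [-0.89541221 -0.35428492  0.26966493]
 [-0.25148719 -0.09735033 -0.96295229]] [-0.57344519 -0.03385924  0.37827524]
```

View pics/scene0.png

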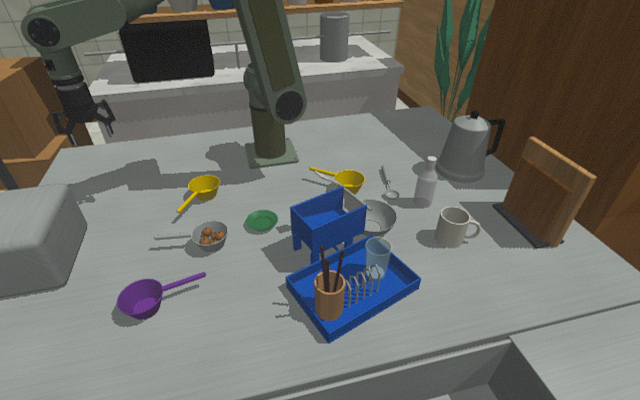

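View pics/side0.png

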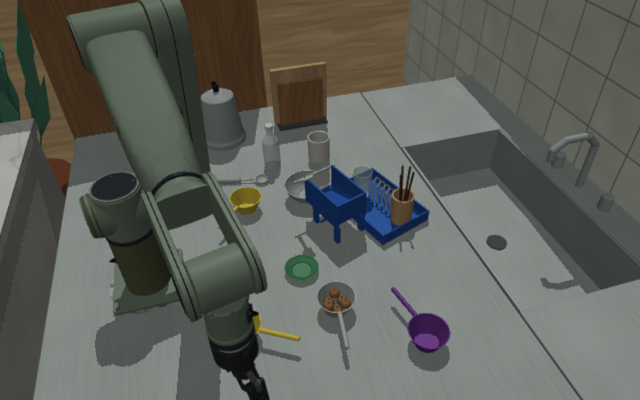

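View pics/wrist0.png

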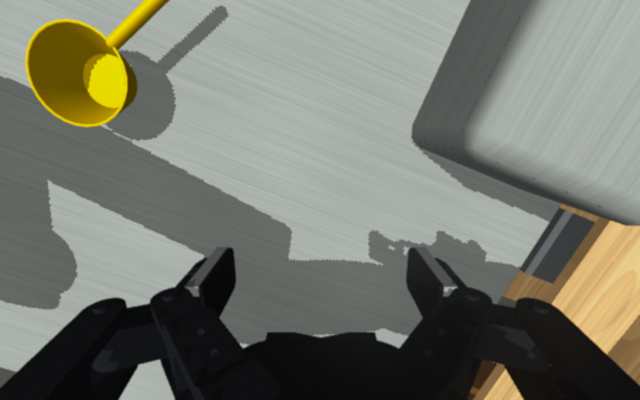

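Cup candidates in the scene view are the steel one holding walnuts at (210,237), yellow ones at (204,188) and (349,181), and a purple one at (141,299). I choose the steel one. The side view shows it at (336,298), with its handle towards (346,345). I'll check with close crops.

```bash
cat > h.py <<'E'
import cv2,numpy as np
from rig import telemetry,capture,order
def crop(n,box,out,s):
    c=capture(n); x0,y0,x1,y1=box
    cv2.imwrite(out,cv2.resize(c["frame"][y0:y1,x0:x1,::-1],None,fx=s,fy=s,interpolation=cv2.INTER_CUBIC)); return c
def P(c): return c["camera_matrix"]@np.c_[c["R"],c["t"]]
def tri(cs,pts):
    A=[]
    for c,p in zip(cs,pts):
        M=P(c); A+= [p[0]*M[2]-M[0],p[1]*M[2]-M[1]]
    X=np.linalg.svd(np.array(A))[2][-1]; return X[:3]/X[3]
def onplane(c,p,z):
    d=c["R"].T@np.linalg.solve(c["camera_matrix"],[p[0],p[1],1]); o=-c["R"].T@c["t"]
    return o+d*(z-o[2])/d[2]
def proj(c,X):
    q=P(c)@np.r_[X,1]; return q[:2]/q[2]
E
python3 - <<'E'
from h import *
crop("scene",(140,180,440,340),"pics/s1.png",2.66)
crop("side",(260,150,440,350),"pics/d1.png",3)
E
```

```text
(no output)
```

View pics/s1.png

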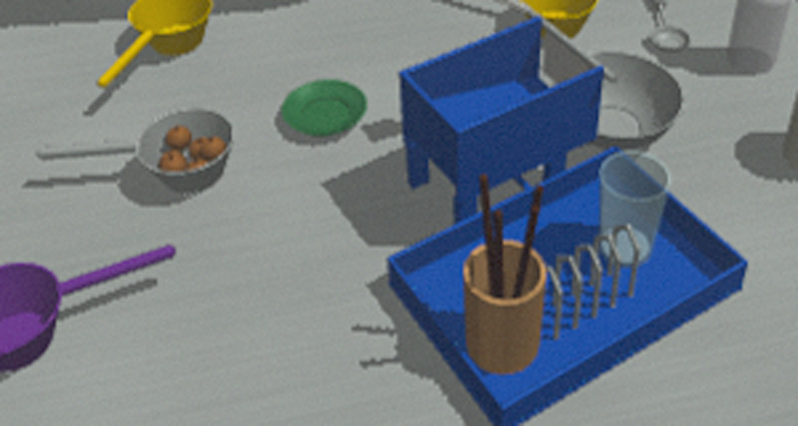

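View pics/d1.png

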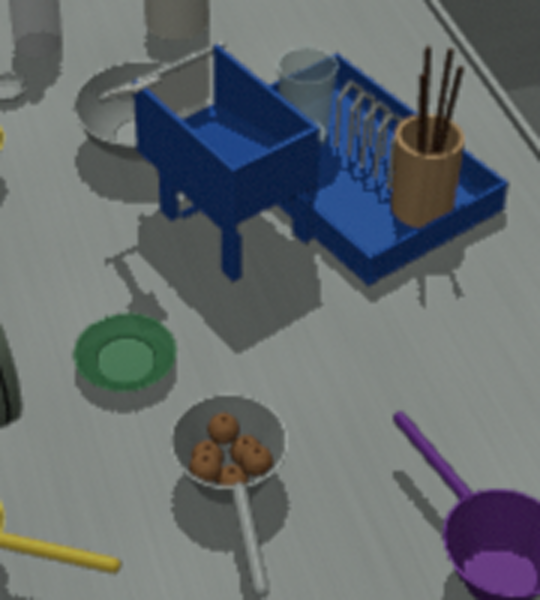

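```bash
python3 - <<'E'
from h import *
from scipy.optimize import least_squares
S=capture("scene");D=capture("side")
s=lambda x,y:np.array([x/2.66+140,y/2.66+180]); d=lambda x,y:np.array([x/3+260,y/3+150])
pr={"+x-y":(s(462,130),d(320,130)),"-x-y":(s(401,72),d(232,172)),"+x+y":(s(602,68),d(217,47)),"-x+y":(s(541,18),d(137,87))}
C={}
for k,(a,b) in pr.items():
    C[k]=tri([S,D],[a,b]); print(k,C[k].round(4), (proj(S,C[k])-a).round(1))
print("edges",[np.linalg.norm(C[a]-C[b]).round(4) for a,b in [("+x-y","-x-y"),("+x+y","-x+y"),("+x-y","+x+y"),("-x-y","-x+y")]])
m=sum(C.values())/4; v=C["+x+y"]+C["-x+y"]-C["+x-y"]-C["-x-y"]; w=C["+x+y"]-C["-x+y"]+C["+x-y"]-C["-x-y"]
print(m,np.degrees(np.arctan2(-v[0],v[1])),np.degrees(np.arctan2(w[1],w[0])))
# cup rim ellipse centers, handle end
for c,l,r,h in [(S,s(137,150),s(232,130),s(40,154)),(D,d(174,440),d(286,440),d(264,590))]:
    print("rimctr z.05",onplane(c,(l+r)/2,.05), "hand end z.046",onplane(c,h,.046))
print("bowl rim",onplane(S,(s(540,100)+s(681,100))/2,.055),onplane(D,d(135,105),.055))
print("saucer",onplane(S,s(324,108),.018),onplane(D,d(125,352),.018))
print("chop",onplane(S,s(505,258),.1),"purple end",onplane(S,s(172,252),.046),onplane(D,d(400,415),.046))
E
```

```text
+x-y [0.6501 0.0148 0.1492] [-1.1  1.5]
-x-y [ 0.5501 -0.0198  0.1491] [-0.3  0.5]
+x+y [0.5942 0.1717 0.1492] [-0.4  0.6]
-x+y [0.498  0.1385 0.146 ] [-1.   1.5]
edges [np.float64(0.1058), np.float64(0.1018), np.float64(0.1666), np.float64(0.1668)]
[0.57309001 0.07629838 0.14837828] 18.91905629284001 19.07501335283244
rimctr z.05 [ 0.48114247 -0.24271393  0.05      ] hand end z.046 [ 0.46081891 -0.39115596  0.046     ]
rimctr z.05 [ 0.47703097 -0.24664018  0.05      ] hand end z.046 [ 0.45929081 -0.39268231  0.046     ]
bowl rim [0.53724838 0.21230373 0.055     ] [0.513546   0.21606295 0.055     ]
saucer [ 0.42869915 -0.09077767  0.018     ] [ 0.42056978 -0.09469299  0.018     ]
chop [0.75906845 0.02769465 0.1       ] purple end [ 0.63166064 -0.25817814  0.046     ] [ 0.62933134 -0.26163357  0.046     ]
```

```bash
python3 - <<'E'
from h import *
from scipy.optimize import least_squares
S=capture("scene");D=capture("side")
s=lambda x,y:np.array([x/2.66+140,y/2.66+180]); d=lambda x,y:np.array([x/3+260,y/3+150])
print("yellow tip",onplane(S,s(102,82),.046),onplane(D,d(117,565),.046))
obs=[(.05,-.085,.155,s(462,130),d(320,130)),(-.05,-.085,.155,s(401,72),d(232,172)),(.05,.085,.155,s(602,68),d(217,47)),(-.05,.085,.155,s(541,18),d(137,87))]
def f(p):
    r=[]
    c,n=np.cos(p[2]),np.sin(p[2])
    for x,y,z,a,b in obs:
        X=np.array([p[0]+c*x-n*y,p[1]+n*x+c*y,z]); r+=list(proj(S,X)-a)+list(proj(D,X)-b)
    return r
q=least_squares(f,[.573,.076,.33]);print(q.x,np.degrees(q.x[2]),np.round(q.fun,1))
E
for i in 1; do python3 -m creep '[{"translation":[0,0,0],"delta_rot":[0,0,-0.15],"grip":0.2},{"translation":[0,0,0],"delta_rot":[0,0,-0.32],"grip":0.2},{"translation":[0,0,0],"delta_rot":[0,0,-0.48],"grip":0.2},{"translation":[0,0,0],"delta_rot":[0.1,0,-0.66],"grip":0.2},{"translation":[0,0,0],"delta_rot":[0.1,0,-0.82],"grip":0.2},{"translation":[0,0,0],"delta_rot":[0.1,0.1,-1.0],"grip":0.2},{"translation":[0,0,0],"delta_rot":[0,0,-1.06],"grip":0.2},{"translation":[200,0,0],"delta_rot":[0,0,-1.06],"grip":0.2},{"translation":[310,25,0],"delta_rot":[0,0,-1.06],"grip":0.2},{"translation":[310,25,0],"delta_rot":[0,0,-1.06],"grip":0.2}]'; done
python3 -c "
from h import *
print(telemetry.get_obs())"
```

```text
yellow tip [ 0.35286622 -0.33302086  0.046     ] [ 0.3531468  -0.33639029  0.046     ]
[0.57445638 0.07505368 0.3353144 ] 19.212099982498962 [-2.6 -0.1 -0.1 -1.4 -0.8 -0.   1.8 -1.8 -0.3 -1.2 -0.3 -1.8 -0.6 -0.9
 -0.2 -3.2]
t: 1.7
tcp_pos: [0.3914, -0.4772, 0.2317]
tool_rot: [0.0, 0.753, 0.658, -0.0]
wrist_force: [0.1, -1.1, -0.4]
gripper_width: 0.0512
{'t': 1.7, 'qpos': array([-1.02393445e+00,  2.94058501e-01,  1.43259682e+00, -1.14498698e-04,
        1.41401047e+00, -8.88959703e-01]), 'qvel': array([ 0.8164577 ,  0.38220584, -0.48240354, -0.00494241,  0.08996157,
        0.80518074]), 'joint_torque': array([ -1.94786914, -44.40212488, -27.32431591,   0.11806617,
         0.15963217,  -0.66369971]), 'tcp_pos': array([ 0.3913793 , -0.47717702,  0.23165782]), 'tool_rot': array([ 4.47040723e-04,  7.53175735e-01,  6.57819195e-01, -1.34609168e-04]), 'wrist_force': array([ 0.05400842, -1.08398816, -0.44466314]), 'moment': array([-0.08765248, -0.0021883 , -0.00808619]), 'gripper_width': 0.05118808694367514}
```

```bash
python3 -m creep '[{"translation":[60,25,0],"delta_rot":[0,0,0],"grip":0.2},{"translation":[90,45,0],"delta_rot":[0,0,0],"grip":0.2},{"translation":[90,55,0],"delta_rot":[0,0.15,0],"grip":0.2},{"translation":[90,55,0],"delta_rot":[0,0.3,0],"grip":0.2},{"translation":[90,55,0],"delta_rot":[0,0.3,0],"grip":0.2},{"translation":[90,55,0],"delta_rot":[0,0.3,0],"grip":0.2},{"translation":[90,55,0],"delta_rot":[0,0.3,0],"grip":0.2},{"translation":[90,55,0],"delta_rot":[0,0.3,0],"grip":0.2},{"translation":[90,55,0],"delta_rot":[0,0.3,0],"grip":0.2},{"translation":[90,55,0],"delta_rot":[0,0.3,0],"grip":0.2}]'
python3 -c "
from h import *
o=telemetry.get_obs();print(o)
c=capture('wrist');cv2.imwrite('pics/w1.png',c['frame'][:,:,::-1])"
```

```text
t: 2.95
tcp_pos: [0.4565, -0.3956, 0.2315]
tool_rot: [-0.098, 0.744, 0.651, 0.112]
wrist_force: [-0.3, 0.1, 0.1]
gripper_width: 0.0513
{'t': 2.95, 'qpos': array([-0.96352091,  0.39428219,  1.32997252,  0.20119304,  1.6398717 ,
       -0.83842265]), 'qvel': array([-0.00363498,  0.00318481, -0.00236933,  0.00057163,  0.00084097,
       -0.00017624]), 'joint_torque': array([ 5.39157086e-02, -4.56779909e+01, -2.85467917e+01,  8.23103227e-01,
        9.16788541e-01,  4.64386630e-04]), 'tcp_pos': array([ 0.45654868, -0.39556494,  0.23150387]), 'tool_rot': array([-0.09816849,  0.74432102,  0.65093289,  0.11240791]), 'wrist_force': array([-0.25761352,  0.14185981,  0.06100549]), 'moment': array([-0.15586053,  0.02784774, -0.02977234]), 'gripper_width': 0.051332743347373734}
```

View pics/w1.png

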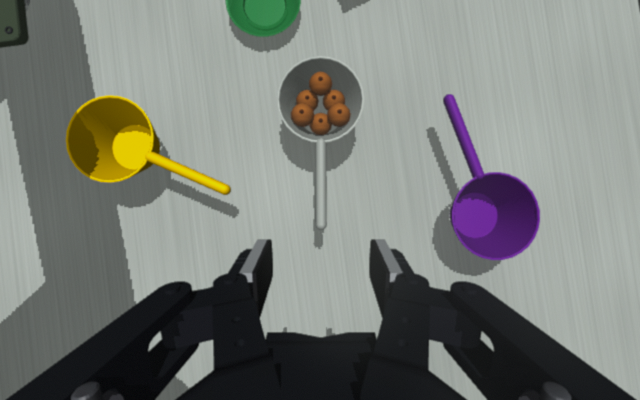

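```bash
cat > fk.py <<'E'
import numpy as np
from scipy.spatial.transform import Rotation as Rn
from scipy.optimize import least_squares
def Rx(a):return Rn.from_euler('x',a)
def Ry(a):return Rn.from_euler('y',a)
def Rz(a):return Rn.from_euler('z',a)
data=[([-1.34450861e+00,2.07477879e-01,1.54294923,-1.17e-05,1.39353771,-1.50517717e-01],[0.21137464,-0.53391306,0.23009517],[-1.185e-3,.982303758,.187291,-5e-5]),
([-1.02393445,.294058501,1.43259682,-1.145e-4,1.41401047,-.888959703],[0.3913793,-.47717702,.23165782],[4.47e-4,.753175735,.657819195,-1.346e-4]),
([-0.96352091,0.39428219,1.32997252,0.20119304,1.6398717,-0.83842265],[0.45654868,-0.39556494,0.23150387],[-0.09816849,0.74432102,0.65093289,0.11240791])]
def Rq(w): return Rn.from_quat([w[1],w[2],w[3],w[0]])
def fk(q,p,c6=np.pi/2,s4=1,s6=1):
    a1,off,d1,L2,a3,L3,Lt=p
    R1=Rz(q[0]); R2=R1*Ry(q[1]); R3=R1*Ry(q[1]+q[2]); R=R3*Rz(s4*q[3])*Ry(q[4])*Rz(s6*q[5]+c6)
    return R1.apply([a1,off,d1])+R2.apply([0,0,L2])+R3.apply([a3,0,L3])+R.apply([0,0,Lt]),R
E
python3 - <<'E'
from fk import *
from h import *
for s4 in(1,-1):
  for s6 in (1,-1):
    for c in (0,90,180,270):
      e=[np.degrees((fk(q,[0]*7,np.radians(c),s4,s6)[1].inv()*Rq(w)).magnitude()) for q,p,w in data]
      if max(e)<30: print(s4,s6,c,np.round(e,2))
c=capture('wrist')
for nm,p,z in [("cup",(321,99),.05),("hend",(320.5,226),.046),("hmid",(320.5,170),.046)]: print(nm,onplane(c,p,z))
E
```

```text
1 1 90 [0. 0. 0.]
-1 1 90 [0.000e+00 1.000e-02 2.306e+01]
cup [ 0.47796979 -0.24339802  0.05      ]
hend [ 0.45733986 -0.39159765  0.046     ]
hmid [ 0.46621367 -0.32596363  0.046     ]
```

```bash
cat >> h.py <<'E'
from scipy.spatial.transform import Rotation as Rn
def down(az): # tool down, tool x at azimuth az deg
    a=np.radians(az); return Rn.from_matrix(np.array([[np.cos(a),np.sin(a),0],[np.sin(a),-np.cos(a),0],[0,0,-1]]).T.T)
def delta(pos,R,o=None):
    o=o or telemetry.get_obs(); w=o['tool_rot']; R0=Rn.from_quat([w[1],w[2],w[3],w[0]])
    return (R0.inv().apply(np.array(pos)-o['tcp_pos'])*1000).round(1),(R0.inv()*R).as_rotvec().round(4)
E
python3 - <<'E'
from h import *
R=down(82.1); print(R.as_matrix().round(2))
for z in(.15,.1,.027): print(delta([.4656,-.3326,z],R))
from fk import *
f=lambda p:np.concatenate([fk(q,p)[0]-np.array(x) for q,x,w in data])
r=least_squares(f,[0,.08,.3,.4,0,.4,.2]);print(r.x,r.fun.round(5),np.linalg.svd(r.jac)[1])
E
```

```text
[[ 0.14  0.99  0.  ]
 [ 0.99 -0.14  0.  ]
 [ 0.    0.   -1.  ]]
(array([36.8,  0.6, 96.5]), array([-0.0006, -0.2999,  0.004 ]))
(array([ 22.1,   0.6, 144.3]), array([-0.0006, -0.2999,  0.004 ]))
(array([  0.5,   0.6, 214. ]), array([-0.0006, -0.2999,  0.004 ]))
[-4.19642368e-08  8.61999987e-02  2.82699763e-01  4.55000040e-01
  9.40997814e-02  4.99599998e-01  3.16000015e-01] [ 0.  0.  0. -0. -0. -0.  0. -0. -0.] [3.44483892 2.46462309 1.734596   0.20306119 0.09176845 0.01444553
 0.0055372 ]
```

```bash
python3 -m creep '[{"translation":[37,0.6,50],"delta_rot":[0,-0.15,0],"grip":0.2},{"translation":[37,0.6,97],"delta_rot":[0,-0.3,0.004],"grip":0.2},{"translation":[22,0.6,144],"delta_rot":[0,-0.3,0.004],"grip":0.2},{"translation":[7,0.6,193],"delta_rot":[0,-0.3,0.004],"grip":0.2},{"translation":[0.5,0.6,214],"delta_rot":[0,-0.3,0.004],"grip":0.2},{"translation":[0.5,0.6,214],"delta_rot":[0,-0.3,0.004],"grip":0.2},{"translation":[0.5,0.6,214],"delta_rot":[0,-0.3,0.004],"grip":-1},{"translation":[0.5,0.6,214],"delta_rot":[0,-0.3,0.004],"grip":-1},{"translation":[0.5,0.6,214],"delta_rot":[0,-0.3,0.004],"grip":-1},{"translation":[0.5,0.6,214],"delta_rot":[0,-0.3,0.004],"grip":-1}]'
python3 - <<'E'
from h import *
c=capture('wrist');cv2.imwrite('pics/w2.png',c['frame'][:,:,::-1])
crop("side",(260,150,440,350),"pics/d2.png",3)
print(telemetry.get_obs()['gripper_width'])
E
```

```text
t: 4.3
tcp_pos: [0.4664, -0.334, 0.0285]
tool_rot: [0.002, 0.754, 0.657, -0.0]
wrist_force: [-1.3, -2.4, 5.2]
gripper_width: 0.0114
0.010868717515335288
```

View pics/w2.png

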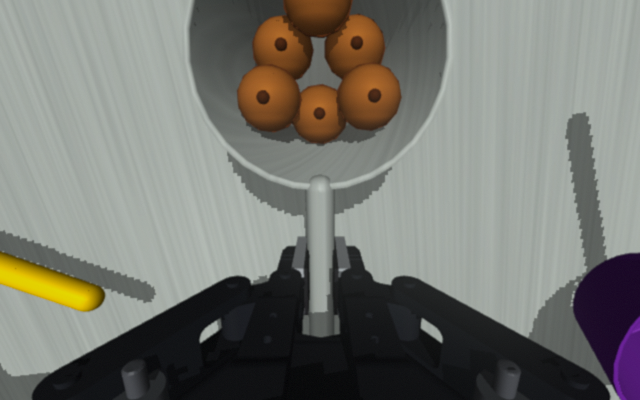

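```bash
cat > plan.py <<'E'
from fk import *
PP=[0,.0862,.2827,.455,.0941,.4996,.316]
LO=np.array([-2.73,-.86,.23,-1.11,.08,-2.82]);HI=np.array([2.73,2.22,2.46,4.25,2.63,2.82])
def ik(pos,R,q0,n=0,seed=0):
    rng=np.random.default_rng(seed); best=None
    for k in range(n+1):
        qs=np.array(q0) if k==0 else rng.uniform(LO,HI)
        def f(q):
            p,r=fk(q,PP); return np.r_[(p-pos)*5,(r.inv()*R).as_rotvec()]
        s=least_squares(f,np.clip(qs,LO+1e-3,HI-1e-3),bounds=(LO,HI))
        if best is None or s.cost<best.cost-1e-9: best=s
        if best.cost<1e-8 and n: break
    return best.x,best.cost
E
python3 - <<'E'
from h import *
from plan import *
o=np.array([.5745,.0751]);yaw=np.radians(19.2);u=np.array([np.cos(yaw),np.sin(yaw)]);v=np.array([-np.sin(yaw),np.cos(yaw)])
q0=telemetry.get_obs()['qpos'];print(q0.round(2))
g=.09
# handle azimuth (from cup axis to handle) ha; tool x azimuth = ha+180 ; tilt +/-90 about handle axis
for ha in range(180,300,10):
  for tilt in (-90,90):
    a=np.radians(ha); hd=np.array([np.cos(a),np.sin(a)])
    gp=np.r_[o+hd*g,.225]
    R0=down(ha-180)
    qq=q0.copy();line=[]
    ok=True
    for zz,t in [(.225,0)]+[(.225,tt) for tt in np.linspace(0,tilt,10)]:
        R=R0*Rn.from_rotvec([np.radians(t),0,0]); tcp=gp+R.apply([0,0,.019])
        qq,c=ik(tcp,R,qq); 
        if c>1e-6: ok=False;break
    print(ha,tilt,ok,round(t),qq.round(2))
E
```

```text
[-0.77  0.45  1.69 -0.    1.   -0.63]
180 -90 False -90 [ 0.5   0.68  1.56 -1.11  1.95  2.36]
180 90 True 90 [-0.59  0.6   1.8   1.11  1.96  0.65]
190 -90 False -80 [ 0.5   0.52  1.7  -1.11  1.72  2.29]
190 90 True 90 [-0.56  0.67  1.66  1.02  2.07  0.66]
200 -90 False -70 [ 0.47  0.34  1.84 -1.11  1.47  2.17]
200 90 True 90 [-0.51  0.74  1.52  0.93  2.19  0.66]
210 -90 False -60 [ 0.4   0.16  1.97 -1.11  1.21  2.  ]
210 90 True 90 [-0.46  0.81  1.39  0.84  2.31  0.65]
220 -90 False -60 [ 0.31  0.04  2.05 -1.11  1.01  1.82]
220 90 True 90 [-0.41  0.88  1.26  0.75  2.43  0.61]
230 -90 False -60 [ 0.2  -0.07  2.14 -1.11  0.77  1.63]
230 90 True 90 [-0.36  0.95  1.13  0.64  2.54  0.55]
240 -90 False -60 [ 0.06 -0.15  2.22 -1.11  0.49  1.43]
240 90 False 90 [-0.3   1.    1.01  0.49  2.63  0.44]
250 -90 False -60 [-0.08 -0.18  2.27 -1.11  0.21  1.26]
250 90 False 90 [-0.25  1.    0.96  0.29  2.63  0.27]
260 -90 False -60 [-0.19 -0.14  2.31  2.81  0.08 -2.82]
260 90 False 80 [-0.18  1.02  0.85 -0.    2.63 -0.  ]
270 -90 False -80 [-0.37  0.1   2.4   2.61  0.81 -2.82]
270 90 False 80 [-0.11  1.04  0.79 -0.26  2.63 -0.25]
280 -90 False -90 [-0.51  0.33  2.34  2.4   1.2  -2.82]
280 90 False 80 [-0.05  1.09  0.72 -0.51  2.63 -0.51]
290 -90 True -90 [-0.58  0.38  2.25  2.15  1.27 -2.71]
290 90 False 90 [ 0.03  1.16  0.69 -0.9   2.63 -0.86]
```

The wrist view shows all six walnuts in the steel cup and the handle between the pads at (318,270). The arm model fits exactly, so I lift now.

```bash
python3 -m creep '[{"translation":[0,0,-8],"delta_rot":[0,0,0],"grip":-1},{"translation":[0,0,-25],"delta_rot":[0,0,0],"grip":-1},{"translation":[0,0,-50],"delta_rot":[0,0,0],"grip":-1},{"translation":[0,0,-75],"delta_rot":[0,0,0],"grip":-1},{"translation":[0,0,-100],"delta_rot":[0,0,0.06],"grip":-1},{"translation":[0,0,-125],"delta_rot":[0,0,0.15],"grip":-1},{"translation":[0,0,-150],"delta_rot":[0,0,0.25],"grip":-1},{"translation":[0,0,-175],"delta_rot":[0,0,0.35],"grip":-1},{"translation":[0,0,-192],"delta_rot":[0,0,0.45],"grip":-1},{"translation":[0,0,-200],"delta_rot":[0,0,0.5],"grip":-1}]'
python3 - <<'E'
from h import *
c=capture('wrist');cv2.imwrite('pics/w3.png',c['frame'][:,:,::-1])
print(delta([.4911,.0408,.226],down(19.2)))
E
```

```text
t: 5.65
tcp_pos: [0.4658, -0.3324, 0.2287]
tool_rot: [0.0, 0.894, 0.449, 0.0]
wrist_force: [-0.3, 0.4, -2.0]
gripper_width: 0.0109
(array([ 314.5, -203.1,    2.9]), array([ 2.000e-03, -2.000e-04,  5.954e-01]))
```

View pics/w3.png

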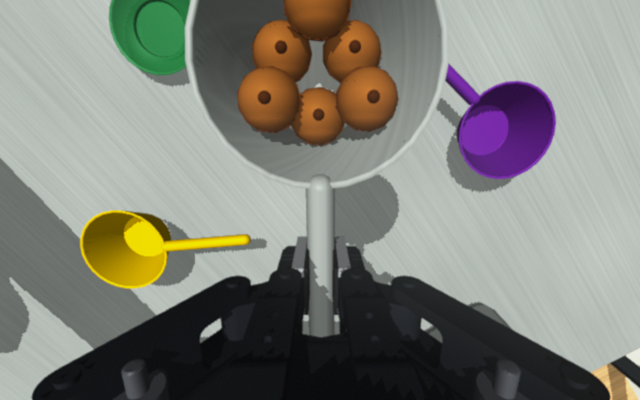

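The cup is firmly held with all walnuts aboard.

```bash
python3 -m creep '[{"translation":[12,-8,0],"delta_rot":[0,0,0.1],"grip":-1},{"translation":[44,-28,0],"delta_rot":[0,0,0.2],"grip":-1},{"translation":[81,-52,0],"delta_rot":[0,0,0.3],"grip":-1},{"translation":[118,-76,0],"delta_rot":[0,0,0.4],"grip":-1},{"translation":[155,-100,0],"delta_rot":[0,0,0.5],"grip":-1},{"translation":[192,-124,0],"delta_rot":[0,0,0.56],"grip":-1},{"translation":[229,-148,0],"delta_rot":[0,0,0.595],"grip":-1},{"translation":[266,-172,0],"delta_rot":[0,0,0.595],"grip":-1},{"translation":[298,-193,0],"delta_rot":[0,0,0.595],"grip":-1},{"translation":[314,-203,0],"delta_rot":[0,0,0.595],"grip":-1}]'
python3 - <<'E'
from h import *
c=capture('wrist');cv2.imwrite('pics/w4.png',c['frame'][:,:,::-1])
crop("scene",(260,120,440,255),"pics/s4.png",4.4)
crop("side",(280,110,440,250),"pics/d4.png",4.2)
E
```

```text
t: 6.95
tcp_pos: [0.4882, 0.0428, 0.2266]
tool_rot: [-0.001, 0.985, 0.17, -0.001]
wrist_force: [-0.7, -0.9, -2.9]
gripper_width: 0.0108
```

View pics/w4.png

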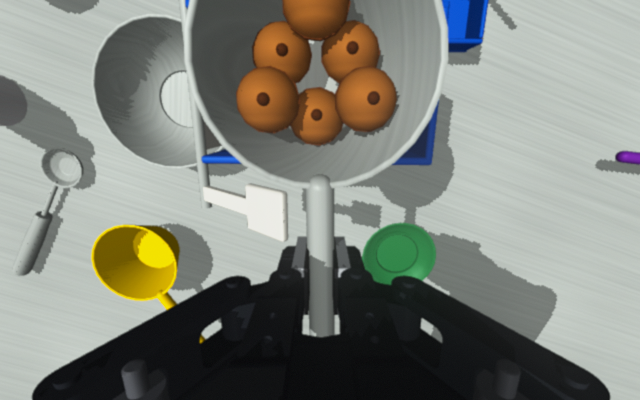

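View pics/s4.png

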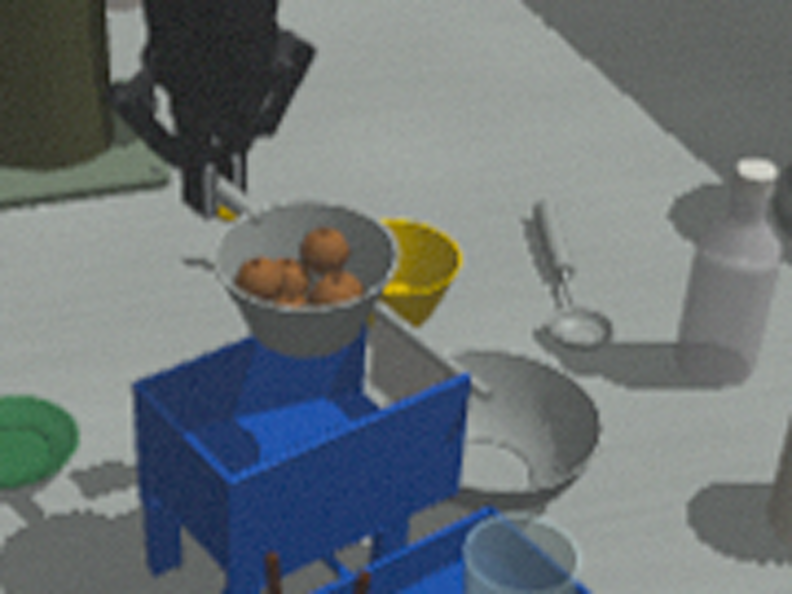

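View pics/d4.png

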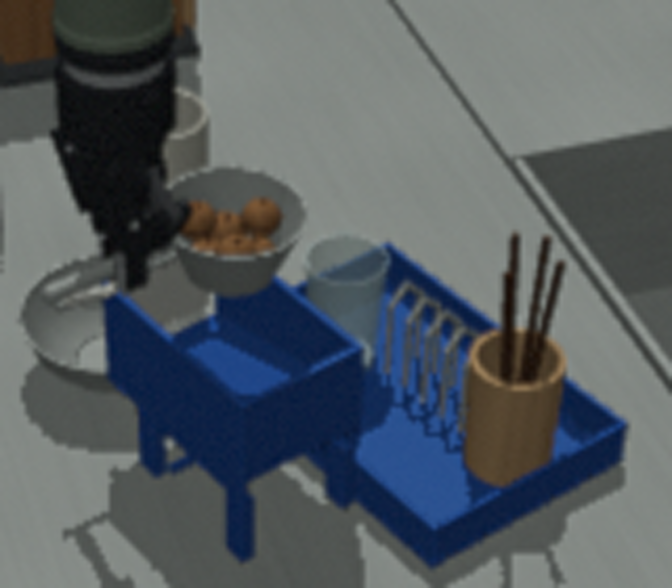

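The wrist view shows six walnuts in the cup over the trough, and the white lever pad at about (268,212), left of the fingers. I'll check the drainer pose against it.

```bash
python3 - <<'E'
from h import *
c=capture('wrist')
def W(x,y,z,o=(.5745,.0751),a=19.2):
    a=np.radians(a);return np.array([o[0]+np.cos(a)*x-np.sin(a)*y,o[1]+np.sin(a)*x+np.cos(a)*y,z])
ca,sa=np.cos(.698),np.sin(.698)
for dx in(-16,16):
  for r in(57,93):
    print(dx,r,proj(c,W((-78+dx)/1e3,.087-r*ca/1e3,.145+r*sa/1e3)).round(0), "swapped",proj(c,W((-78+dx*18/16)/1e3,.087-(75+(r-75)*16/18)*ca/1e3,.145+(75+(r-75)*16/18)*sa/1e3)).round(0))
print("rim -x-y outer",proj(c,W(-.05,-.085,.155)), "inner",proj(c,W(-.047,-.082,.155)))
print("pad ctr",proj(c,W(-.078,.087-.075*ca,.145+.075*sa)))
im=c['frame'][120:260,180:460,::-1];cv2.imwrite('pics/w4c.png',cv2.resize(im,None,fx=2.8,fy=2.8,interpolation=cv2.INTER_CUBIC))
E
```

```text
-16 57 [253. 227.] swapped [255. 230.]
-16 93 [290. 241.] swapped [288. 243.]
16 57 [250. 181.] swapped [252. 179.]
16 93 [288. 190.] swapped [286. 186.]
rim -x-y outer [432.15582454 158.79432668] inner [428.51778182 154.67408646]
pad ctr [269.3851278  209.82843841]
```

View pics/w4c.png

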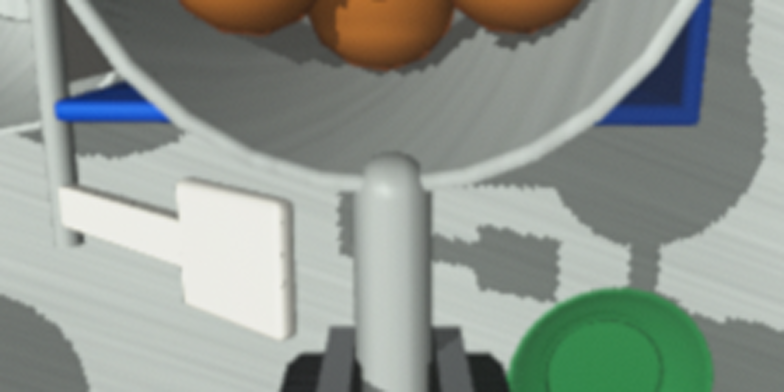

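The pad agrees with the fitted pose to about 4 mm in y. Next I start the tilt about the handle axis, pouring towards -y.

```bash
python3 -m creep '[{"translation":[0,2,-5],"delta_rot":[0.1,0,0],"grip":-1},{"translation":[0,1,-10],"delta_rot":[0.22,0,0],"grip":-1},{"translation":[0,-1.5,-11],"delta_rot":[0.35,0,0],"grip":-1},{"translation":[0,-3.8,-12],"delta_rot":[0.48,0,0],"grip":-1},{"translation":[0,-6,-13.4],"delta_rot":[0.61,0,0],"grip":-1},{"translation":[0,-7.8,-15],"delta_rot":[0.74,0,0],"grip":-1},{"translation":[0,-9.3,-16.5],"delta_rot":[0.85,0,0],"grip":-1},{"translation":[0,-10.5,-18],"delta_rot":[0.95,0,0],"grip":-1},{"translation":[0,-11.5,-19.5],"delta_rot":[1.05,0,0],"grip":-1},{"translation":[0,-11.5,-19.5],"delta_rot":[1.05,0,0],"grip":-1}]'
python3 - <<'E'
from h import *
crop("scene",(260,120,440,255),"pics/s5.png",4.4)
E
```

```text
t: 8.4
tcp_pos: [0.4857, 0.0495, 0.2446]
tool_rot: [-0.494, 0.853, 0.143, -0.085]
wrist_force: [-0.0, 0.3, -1.4]
gripper_width: 0.0109
```

View pics/s5.png

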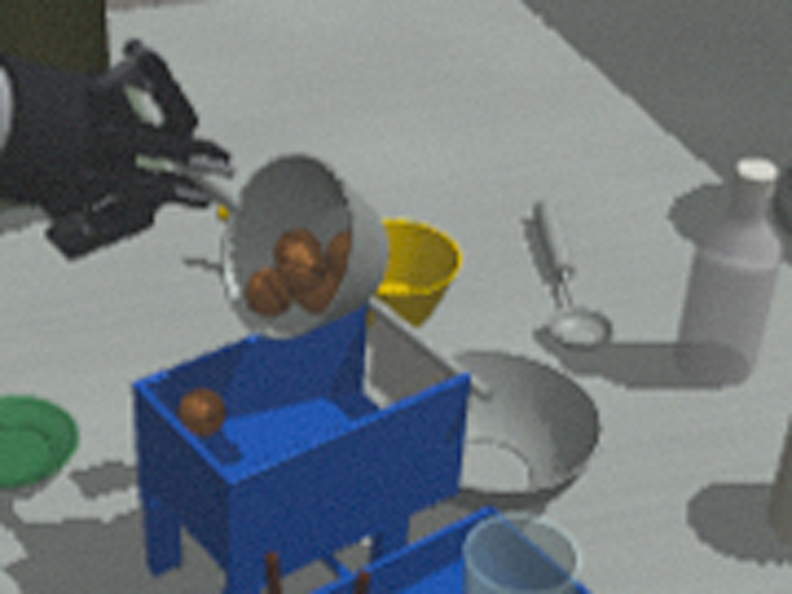

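One walnut has already dropped near the -y wall, so I shift the cup 12 mm towards the spout while finishing the tilt slowly.

```bash
python3 -m creep '[{"translation":[0,-2,3.5],"delta_rot":[0,0,0],"grip":-1},{"translation":[0,-4,7],"delta_rot":[0,0,0],"grip":-1},{"translation":[0,-7,10.4],"delta_rot":[0.05,0,0],"grip":-1},{"translation":[0,-8,10.3],"delta_rot":[0.1,0,0],"grip":-1},{"translation":[0,-9,10.2],"delta_rot":[0.16,0,0],"grip":-1},{"translation":[0,-10.1,10],"delta_rot":[0.22,0,0],"grip":-1},{"translation":[0,-11.3,9.7],"delta_rot":[0.28,0,0],"grip":-1},{"translation":[0,-12.3,9.3],"delta_rot":[0.34,0,0],"grip":-1},{"translation":[0,-13.4,8.9],"delta_rot":[0.4,0,0],"grip":-1},{"translation":[0,-14.4,8.4],"delta_rot":[0.46,0,0],"grip":-1}]'
python3 - <<'E'
from h import *
crop("scene",(260,120,440,255),"pics/s6.png",4.4)
crop("side",(280,110,440,250),"pics/d6.png",4.2)
E
```

```text
t: 9.7
tcp_pos: [0.4811, 0.0649, 0.2549]
tool_rot: [-0.677, 0.716, 0.122, -0.116]
wrist_force: [-0.5, 1.0, -2.1]
gripper_width: 0.011
```

View pics/s6.png

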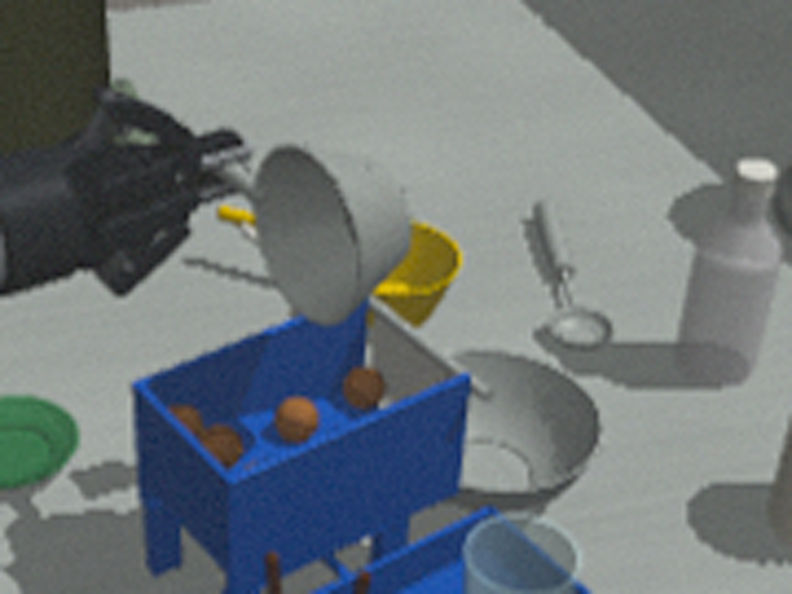

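View pics/d6.png

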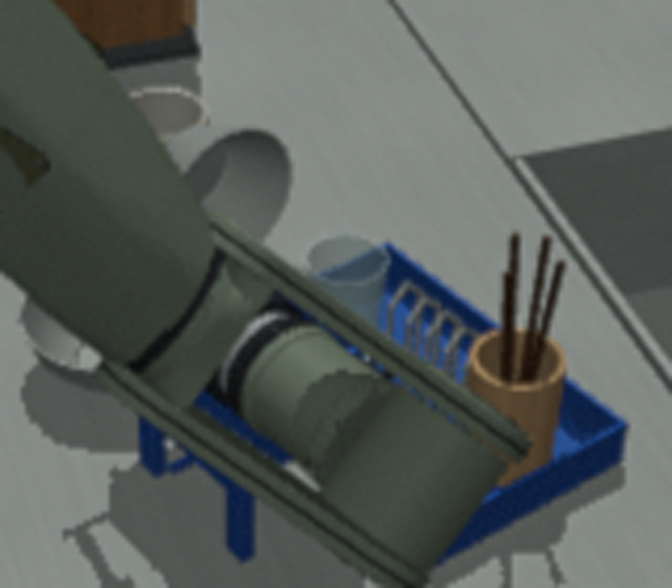

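The cup is empty and walnuts are rolling in the trough, four of them visible in the scene crop. I bring the cup back upright.

```bash
python3 -m creep '[{"translation":[0,3,-0.2],"delta_rot":[-0.16,0,0],"grip":-1},{"translation":[0,6,-1],"delta_rot":[-0.32,0,0],"grip":-1},{"translation":[0,8.8,-2],"delta_rot":[-0.48,0,0],"grip":-1},{"translation":[0,11.3,-3.8],"delta_rot":[-0.64,0,0],"grip":-1},{"translation":[0,13.6,-5.8],"delta_rot":[-0.8,0,0],"grip":-1},{"translation":[0,15.6,-8.1],"delta_rot":[-0.96,0,0],"grip":-1},{"translation":[0,17.1,-10.7],"delta_rot":[-1.12,0,0],"grip":-1},{"translation":[0,18.2,-13.5],"delta_rot":[-1.28,0,0],"grip":-1},{"translation":[0,18.8,-16.5],"delta_rot":[-1.44,0,0],"grip":-1},{"translation":[0,19,-17.8],"delta_rot":[-1.51,0,0],"grip":-1}]'
python3 - <<'E'
from h import *
crop("scene",(260,120,440,255),"pics/s7.png",4.4)
c=crop("side",(280,110,440,250),"pics/d7.png",4.2)
c=capture("wrist");cv2.imwrite('pics/w7.png',c['frame'][:,:,::-1])
print(delta([.4656,-.3326,.229],down(82.1)))
E
```

```text
t: 11.05
tcp_pos: [0.4863, 0.0487, 0.238]
tool_rot: [0.001, 0.986, 0.169, 0.0]
wrist_force: [-1.2, 0.2, -2.2]
gripper_width: 0.011
(array([-146.6,  352.3,    7.5]), array([-2.6000e-03, -3.0000e-04, -1.0928e+00]))
```

View pics/s7.png

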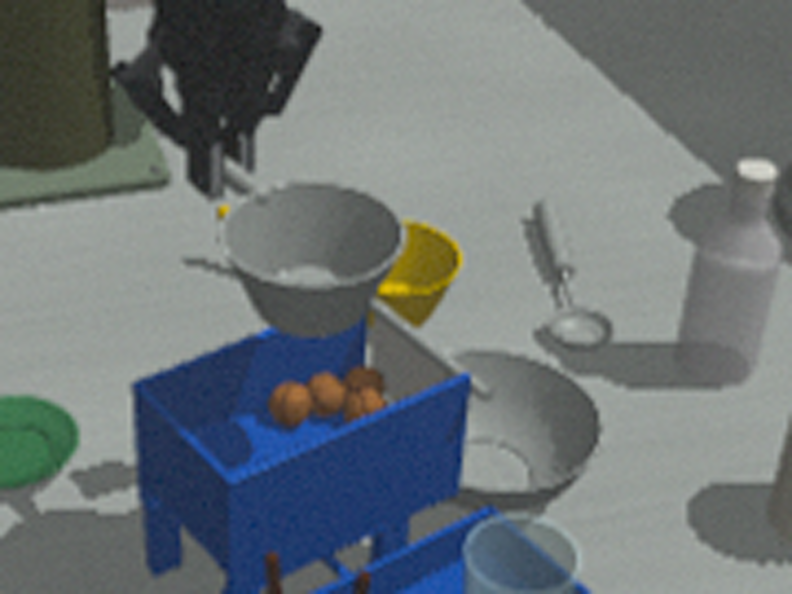

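View pics/d7.png

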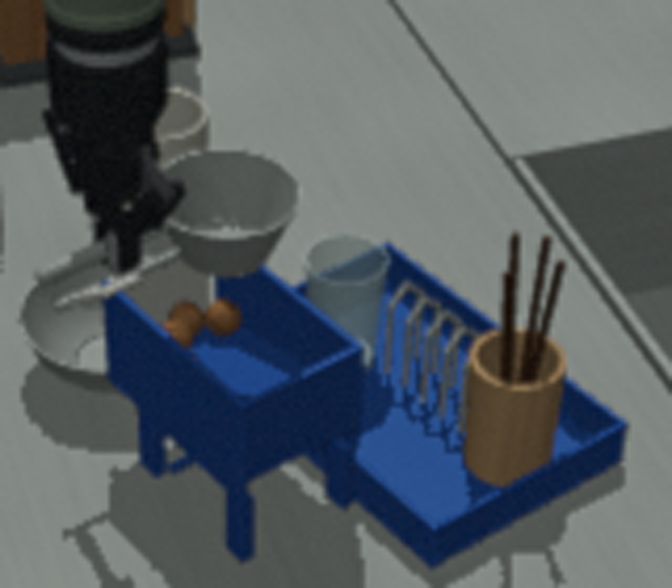

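View pics/w7.png

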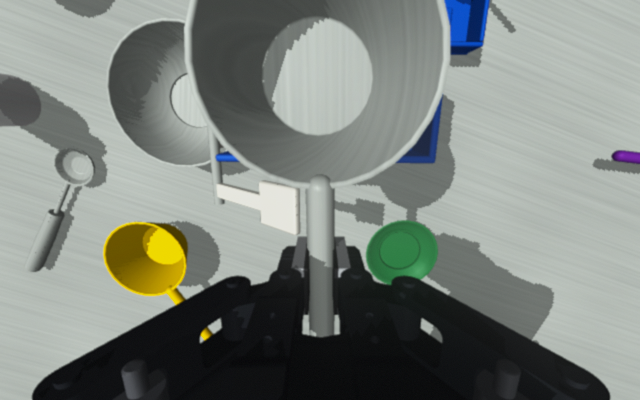

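The cup is empty and the walnuts lie against the shut flap. I'm taking the cup back to its starting spot.

```bash
python3 -m creep '[{"translation":[-10,20,0],"delta_rot":[0,0,0],"grip":-1},{"translation":[-28,65,1],"delta_rot":[0,0,0],"grip":-1},{"translation":[-48,115,2],"delta_rot":[0,0,-0.1],"grip":-1},{"translation":[-70,167,3],"delta_rot":[0,0,-0.25],"grip":-1},{"translation":[-92,219,4],"delta_rot":[0,0,-0.4],"grip":-1},{"translation":[-113,270,5],"delta_rot":[0,0,-0.56],"grip":-1},{"translation":[-132,315,6],"delta_rot":[0,0,-0.72],"grip":-1},{"translation":[-147,352,7],"delta_rot":[0,0,-0.88],"grip":-1},{"translation":[-147,352,7],"delta_rot":[0,0,-1.02],"grip":-1},{"translation":[-147,352,7],"delta_rot":[0,0,-1.093],"grip":-1}]'
python3 - <<'E'
from h import *
crop("side",(260,110,440,310),"pics/d8.png",3)
print(delta([.4656,-.3326,.0288],down(82.1)))
E
```

```text
t: 12.45
tcp_pos: [0.4644, -0.3352, 0.2293]
tool_rot: [-0.001, 0.755, 0.656, 0.001]
wrist_force: [-0.5, 0.3, -1.7]
gripper_width: 0.0104
(array([  1.9,   1.1, 200.5]), array([-0.0014, -0.0023, -0.0005]))
```

View pics/d8.png

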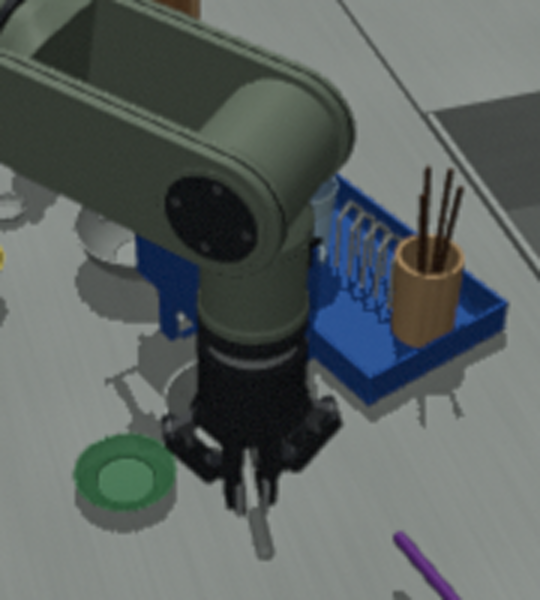

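```bash
python3 -m creep '[{"translation":[1,0.5,35],"delta_rot":[0,0,0],"grip":-1},{"translation":[1,0.5,80],"delta_rot":[0,0,0],"grip":-1},{"translation":[1,0.5,125],"delta_rot":[0,0,0],"grip":-1},{"translation":[1,0.5,160],"delta_rot":[0,0,0],"grip":-1},{"translation":[1,0.5,183],"delta_rot":[0,0,0],"grip":-1},{"translation":[1,0.5,193],"delta_rot":[0,0,0],"grip":-1},{"translation":[1,0.5,198],"delta_rot":[0,0,0],"grip":-1},{"translation":[1,0.5,201],"delta_rot":[0,0,0],"grip":-1},{"translation":[1,0.5,201],"delta_rot":[0,0,0],"grip":-1},{"translation":[1,0.5,201],"delta_rot":[0,0,0],"grip":-1}]'
python3 - <<'E'
from h import *
c=capture("wrist");cv2.imwrite('pics/w9.png',c['frame'][:,:,::-1])
E
```

```text
t: 13.75
tcp_pos: [0.4664, -0.3334, 0.0299]
tool_rot: [0.001, 0.755, 0.656, -0.0]
wrist_force: [0.4, -0.9, 0.4]
gripper_width: 0.0108
```

View pics/w9.png

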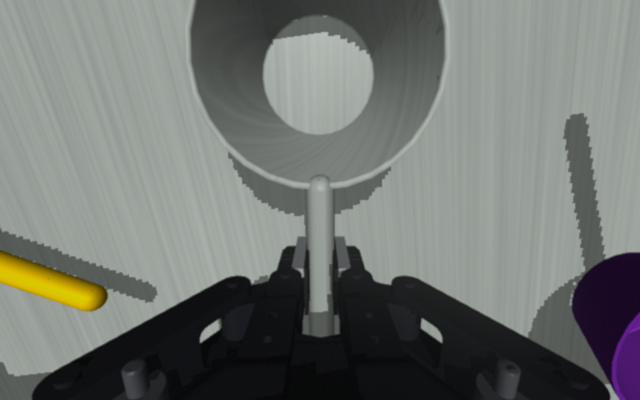

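```bash
python3 -m creep '[{"translation":[0,0,1],"delta_rot":[0,0,0],"grip":-1},{"translation":[0,0,1],"delta_rot":[0,0,0],"grip":-1},{"translation":[0,0,1],"delta_rot":[0,0,0],"grip":0.2},{"translation":[0,0,1],"delta_rot":[0,0,0],"grip":0.2},{"translation":[0,0,1],"delta_rot":[0,0,0],"grip":0.2},{"translation":[0,0,1],"delta_rot":[0,0,0],"grip":0.2},{"translation":[0,0,-30],"delta_rot":[0,0,0],"grip":0.2},{"translation":[0,0,-75],"delta_rot":[0,0,0],"grip":0.2},{"translation":[0,0,-130],"delta_rot":[0,0,0],"grip":0.2},{"translation":[0,0,-180],"delta_rot":[0,0,0],"grip":0.2}]'
python3 - <<'E'
from h import *
c=capture("wrist");cv2.imwrite('pics/w10.png',c['frame'][:,:,::-1])
E
```

```text
t: 15.05
tcp_pos: [0.4659, -0.3328, 0.2108]
tool_rot: [0.0, 0.755, 0.656, -0.0]
wrist_force: [-0.0, -0.8, -0.0]
gripper_width: 0.0516
```

View pics/w10.png

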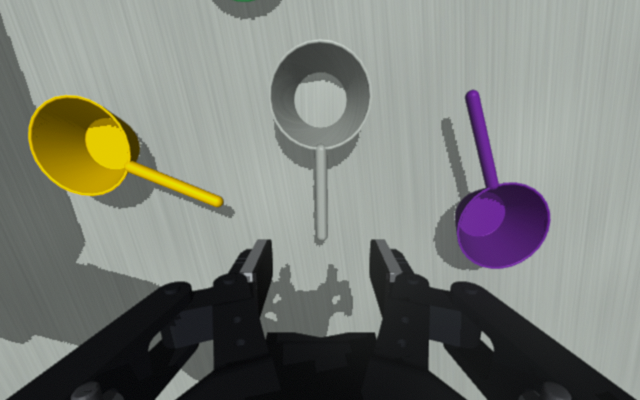

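The cup stands on the ledge with its handle free of the jaws and its rim centre at (320,94). Now to the lever, with the gripper shut.

```bash
python3 - <<'E'
from h import *
print(delta([.491,.074,.255],down(19.2)))
c=capture("wrist"); print("cam rel tcp (tool)",delta(-c["R"].T@c["t"],down(82))[0])
E
```

```text
(array([408.6, -35.1, -39.7]), array([0.0146, 0.0015, 1.0959]))
cam rel tcp (tool) [ 6.930e+01  1.000e-01 -1.444e+02]
```

```bash
python3 -m creep '[{"translation":[20,-2,-15],"delta_rot":[0,0,0.05],"grip":-1},{"translation":[65,-6,-30],"delta_rot":[0,0,0.18],"grip":-1},{"translation":[115,-10,-40],"delta_rot":[0,0,0.34],"grip":-1},{"translation":[168,-14,-42],"delta_rot":[0,0,0.5],"grip":-1},{"translation":[221,-19,-42],"delta_rot":[0,0,0.66],"grip":-1},{"translation":[274,-24,-42],"delta_rot":[0,0,0.82],"grip":-1},{"translation":[327,-28,-42],"delta_rot":[0,0,0.96],"grip":-1},{"translation":[372,-32,-42],"delta_rot":[0,0,1.06],"grip":-1},{"translation":[402,-34,-42],"delta_rot":[0,0,1.096],"grip":-1},{"translation":[409,-35,-42],"delta_rot":[0,0,1.096],"grip":-1}]'
python3 - <<'E'
from h import *
c=capture("wrist");cv2.imwrite('pics/w11.png',c['frame'][:,:,::-1])
crop("scene",(260,120,440,255),"pics/s11.png",4.4)
crop("side",(280,110,440,250),"pics/d11.png",4.2)
print(telemetry.get_obs()['tcp_pos'])
E
```

```text
t: 16.4
tcp_pos: [0.4878, 0.0786, 0.2502]
tool_rot: [-0.0, 0.986, 0.168, -0.001]
wrist_force: [0.0, -0.4, -0.7]
gripper_width: 0.0002
[0.48807302 0.0766214  0.25047951]
```

View pics/w11.png

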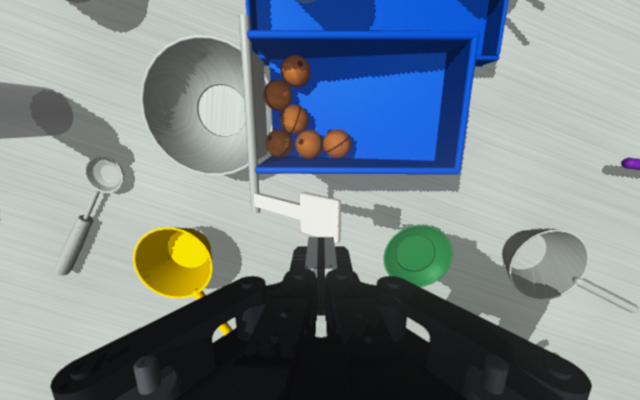

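View pics/s11.png

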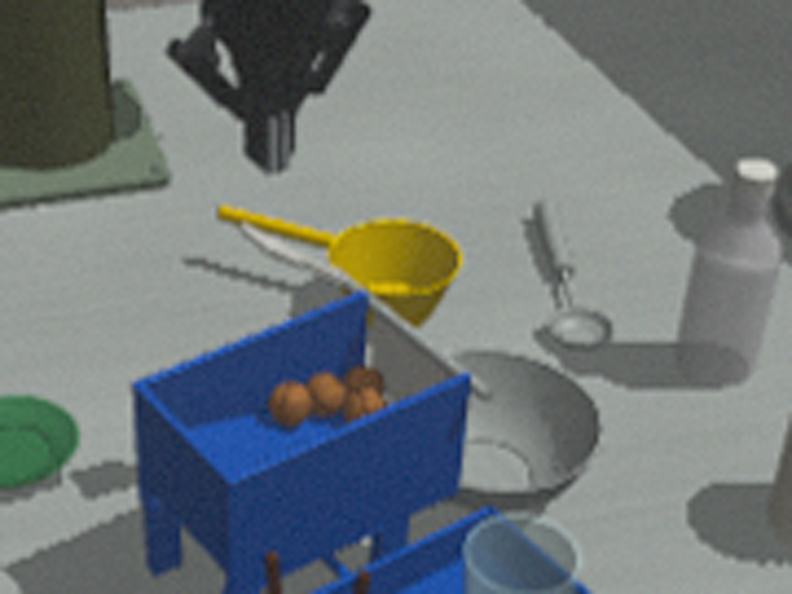

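View pics/d11.png

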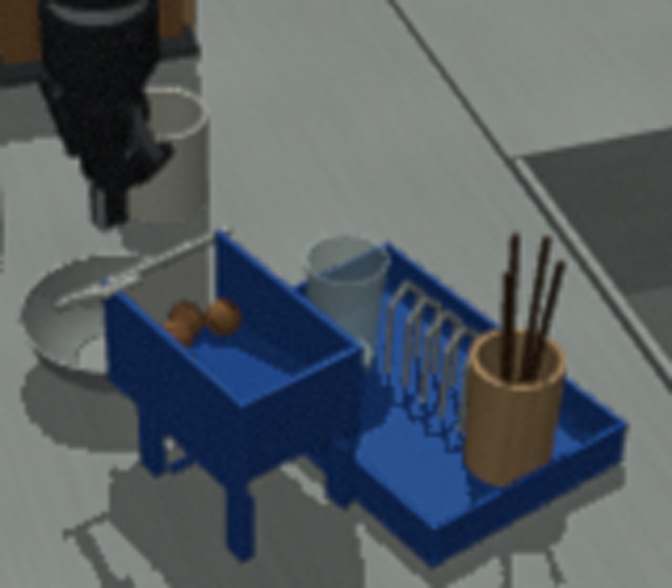

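The wrist view shows all six walnuts in the trough behind the shut flap, at (295,70), (278,94), (294,118), (278,144), (308,144) and (337,144). The pad centre is at about (320,216). I refine the drainer pose from this picture.

```bash
python3 - <<'E'
from h import *
im=cv2.imread('pics/w11.png')
cv2.imwrite('pics/w11c.png',cv2.resize(im[15:260,230:490],None,fx=2.4,fy=2.4,interpolation=cv2.INTER_CUBIC)[:600])
E
```

```text
(no output)
```

View pics/w11c.png

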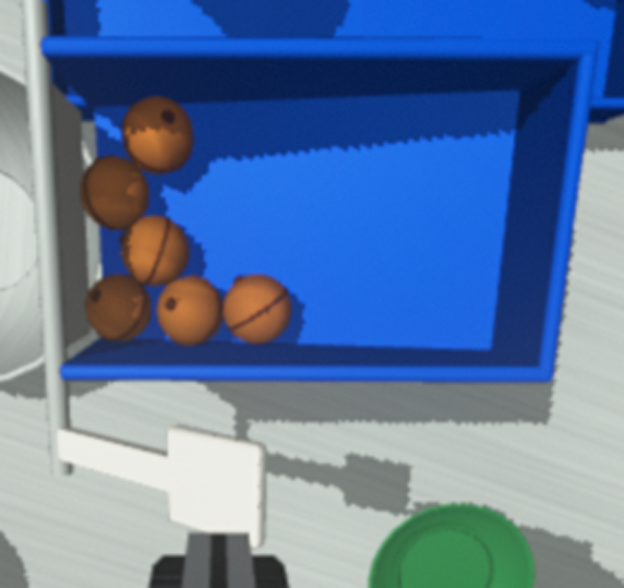

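```bash
python3 - <<'E'
from h import *
import pickle
c=capture("wrist");pickle.dump(c,open('w12.pkl','wb'))
cv2.imwrite('pics/w12c.png',cv2.resize(c['frame'][15:260,230:490,::-1],None,fx=2.4,fy=2.4,interpolation=cv2.INTER_CUBIC))
o=telemetry.get_obs();print(o['tcp_pos'],abs(o['qvel']).max())
E
```

```text
[0.48818431 0.07621339 0.2505877 ] 0.013057494537062734
```

View pics/w12c.png

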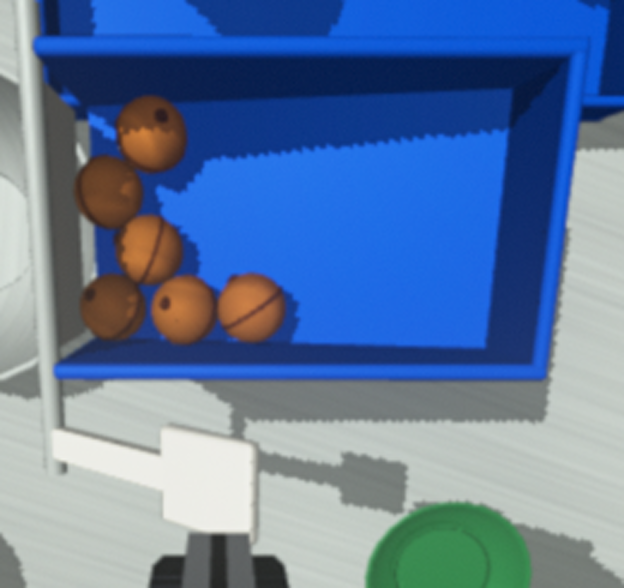

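```bash
python3 - <<'E'
from h import *
import pickle
from scipy.optimize import least_squares
c=pickle.load(open('w12.pkl','rb'))
k=lambda x,y:np.array([x/2.4+230,y/2.4+15])
ca,sa=np.cos(.698),np.sin(.698)
pad=lambda dx,r:(-.078+dx,.087-r*ca,.145+r*sa)
for name,hx,hr in (("x32",.016,.018),("x36",.018,.016)):
  obs=[((.047,-.082,.155),k(573,56)),((-.047,-.082,.155),k(536,365)),
     (pad(hx,.075-hr),k(163,426)),(pad(hx,.075+hr),k(258,445)),(pad(-hx,.075-hr),k(162,520))]
  f=lambda p:np.concatenate([proj(c,[p[0]+np.cos(p[2])*X[0]-np.sin(p[2])*X[1],p[1]+np.sin(p[2])*X[0]+np.cos(p[2])*X[1],X[2]])-a for X,a in obs])
  r=least_squares(f,[.573,.077,.335]);print(name,r.x,np.degrees(r.x[2]),r.fun.round(1))
p=r.x
W=lambda x,y:(p[0]+np.cos(p[2])*x-np.sin(p[2])*y,p[1]+np.sin(p[2])*x+np.cos(p[2])*y)
az=np.degrees(p[2])
for a in (45,40,30,20,10,5,0):
    a=np.radians(a);print(a.round(2),delta([*W(-.078,.087-.075*np.cos(a)),.145+.075*np.sin(a)],down(az)))
E
```

```text
x32 [0.57175358 0.07788975 0.33396441] 19.13475129871116 [-0.6  1.3 -1.  -0.5  0.5 -0.7 -0.6 -0.4  1.8 -0.1]
x36 [0.57130286 0.07788057 0.33366157] 19.11739969109167 [-0.8  1.9 -1.3  0.   2.2 -2.4 -3.2 -3.2  3.5  3.5]
0.79 (array([ 1.2, -8.3, 52.6]), array([0.0001, 0.0013, 0.0008]))
0.7 (array([ 1.2, -3.9, 57.4]), array([0.0001, 0.0013, 0.0008]))
0.52 (array([ 1.2,  3.6, 68.1]), array([0.0001, 0.0013, 0.0008]))
0.35 (array([ 1.2,  9.1, 79.9]), array([0.0001, 0.0013, 0.0008]))
0.17 (array([ 1.2, 12.5, 92.6]), array([0.0001, 0.0013, 0.0008]))
0.09 (array([ 1.2, 13.4, 99.1]), array([0.0001, 0.0013, 0.0008]))
0.0 (array([  1.2,  13.6, 105.6]), array([0.0001, 0.0013, 0.0008]))
```

The fit is good to about 1.5 px: drainer at (0.572, 0.078), yaw 19.1°. Now I press the pad along its arc.

```bash
python3 -m creep '[{"translation":[1,-3,25],"delta_rot":[0,0,0],"grip":-1},{"translation":[1,-4,48],"delta_rot":[0,0,0],"grip":-1},{"translation":[1,-3,58],"delta_rot":[0,0,0],"grip":-1},{"translation":[1,3.6,68],"delta_rot":[0,0,0],"grip":-1},{"translation":[1,9,80],"delta_rot":[0,0,0],"grip":-1},{"translation":[1,12.5,92.6],"delta_rot":[0,0,0],"grip":-1},{"translation":[1,13.4,99],"delta_rot":[0,0,0],"grip":-1},{"translation":[1,13.6,105],"delta_rot":[0,0,0],"grip":-1},{"translation":[1,13.6,105],"delta_rot":[0,0,0],"grip":-1},{"translation":[1,13.6,105],"delta_rot":[0,0,0],"grip":-1}]'
python3 - <<'E'
from h import *
c=capture("wrist");cv2.imwrite('pics/w13.png',c['frame'][:,:,::-1])
crop("scene",(260,120,440,255),"pics/s13.png",4.4)
crop("side",(280,110,440,250),"pics/d13.png",4.2)
print(telemetry.get_obs())
E
```

```text
t: 17.85
tcp_pos: [0.4941, 0.0642, 0.1464]
tool_rot: [0.0, 0.986, 0.167, 0.0]
wrist_force: [-1.5, -0.9, 3.8]
gripper_width: -0.0002
{'t': 18.0, 'qpos': array([-4.41468161e-02,  1.33578937e-01,  1.81381917e+00, -6.56914317e-04,
        1.19373747e+00,  1.19181361e+00]), 'qvel': array([-0.00160667,  0.00025884,  0.00222703,  0.00079494, -0.0032312 ,
        0.00053887]), 'joint_torque': array([ 6.61971141e-01, -3.03729987e+01, -2.49755073e+01,  4.06193454e-01,
       -1.71312159e-01,  3.30496063e-03]), 'tcp_pos': array([0.49404132, 0.06426635, 0.14640716]), 'tool_rot': array([3.46592066e-04, 9.85998099e-01, 1.66756120e-01, 1.59308082e-04]), 'wrist_force': array([-0.48451394, -2.05242391,  3.14604165]), 'moment': array([-0.2268163 ,  0.03945121,  0.00116578]), 'gripper_width': 0.0003793272029237012}
```

View pics/w13.png

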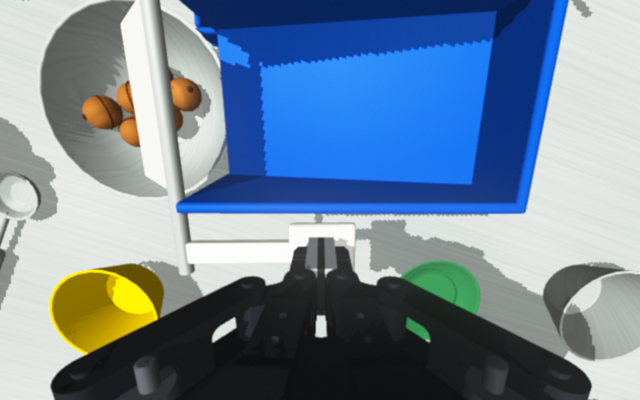

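View pics/s13.png

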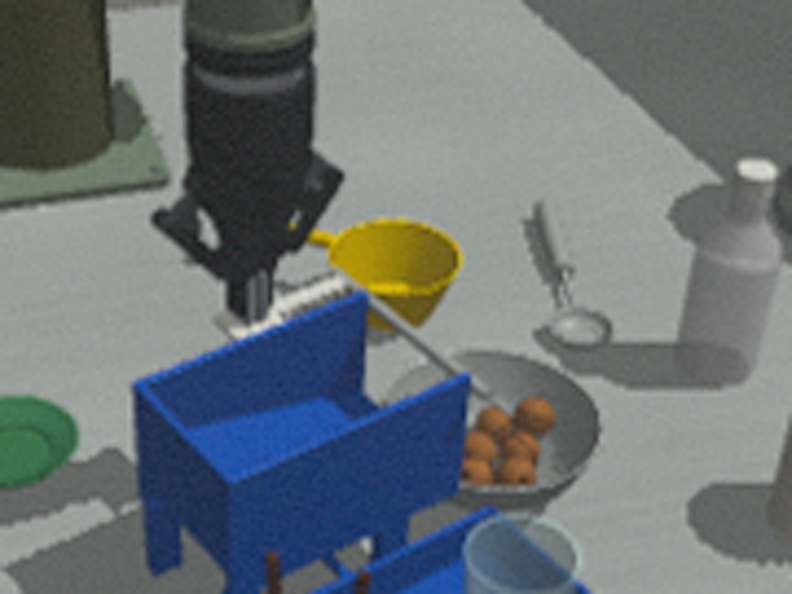

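View pics/d13.png

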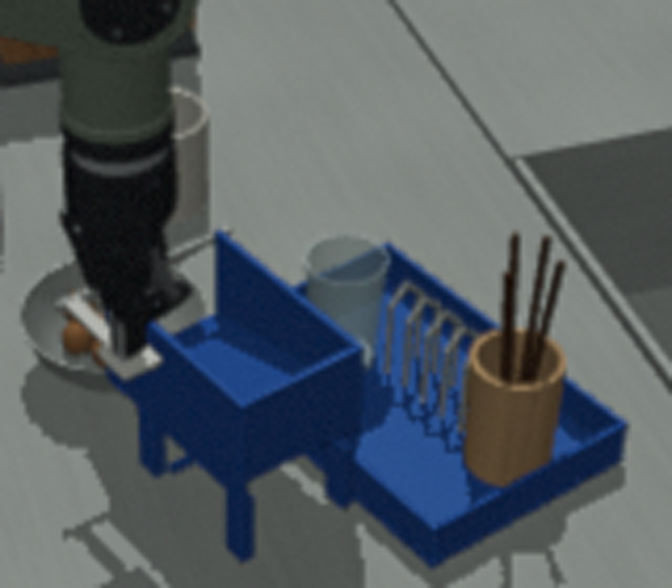

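The trough is empty and all six walnuts are in the bowl. In the scene crop they are at (535,415), (495,424), (480,447), (521,447), (475,472) and (518,470). I hold one call to settle, then recheck.

```bash
python3 -m creep '[{"translation":[0,0,1],"delta_rot":[0,0,0],"grip":-1},{"translation":[0,0,1],"delta_rot":[0,0,0],"grip":-1},{"translation":[0,0,1],"delta_rot":[0,0,0],"grip":-1},{"translation":[0,0,1],"delta_rot":[0,0,0],"grip":-1},{"translation":[0,0,1],"delta_rot":[0,0,0],"grip":-1},{"translation":[0,0,1],"delta_rot":[0,0,0],"grip":-1},{"translation":[0,0,1],"delta_rot":[0,0,0],"grip":-1},{"translation":[0,0,1],"delta_rot":[0,0,0],"grip":-1},{"translation":[0,0,1],"delta_rot":[0,0,0],"grip":-1},{"translation":[0,0,1],"delta_rot":[0,0,0],"grip":-1}]'
python3 - <<'E'
from h import *
crop("scene",(150,120,450,255),"pics/s14.png",2.66)
c=capture("wrist");cv2.imwrite('pics/w14.png',cv2.resize(c['frame'][200:300,160:400,::-1],None,fx=3.3,fy=3.3,interpolation=cv2.INTER_CUBIC))
p=[.5718,.0779,.334]
W=lambda x,y,z:np.array([p[0]+np.cos(p[2])*x-np.sin(p[2])*y,p[1]+np.sin(p[2])*x+np.cos(p[2])*y,z])
for a in (-.1,0,.1):
  print(a,[((proj(c,W(-.078+dx,.087-r*np.cos(a),.145+r*np.sin(a)))-[160,200])*3.3).round(0) for dx,r in((.016,.057),(.016,.093),(-.016,.093))])
o=telemetry.get_obs();print(o['tcp_pos'],o['wrist_force'],abs(o['qvel']).max())
E
```

```text
t: 19.25
tcp_pos: [0.4939, 0.0645, 0.145]
tool_rot: [-0.0, 0.986, 0.167, -0.0]
wrist_force: [2.5, -3.7, 3.4]
gripper_width: 0.0003
-0.1 [array([427.,  73.]), array([643.,  66.]), array([637., 237.])]
0 [array([425.,  85.]), array([652.,  85.]), array([646., 265.])]
0.1 [array([419.,  98.]), array([657., 107.]), array([650., 296.])]
[0.49387305 0.06453031 0.14503141] [ 1.56773427 -3.47143325  4.8114269 ] 0.002871018626170901
```

View pics/s14.png

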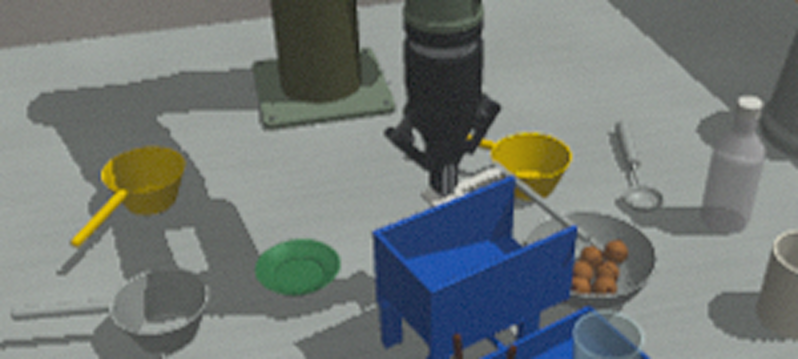

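View pics/w14.png

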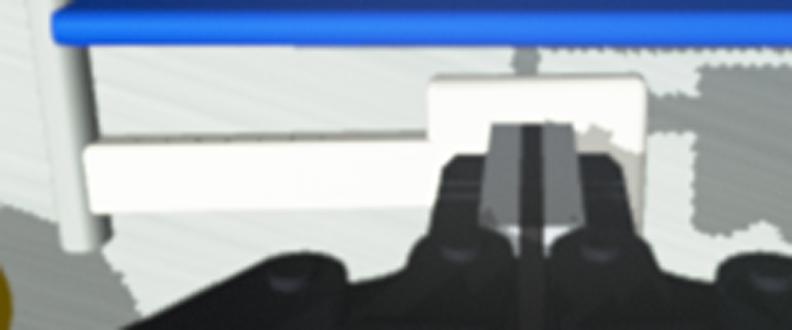

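The pad corners at (428,76) and (645,73) in the crop suggest the lever is about 0.05 rad past level. The tip height of 145 mm says exactly level. Both are within tolerance, so I ease up 1.5 mm to centre between them.

```bash
python3 -m creep '[{"translation":[0,0,-0.5],"delta_rot":[0,0,0],"grip":-1},{"translation":[0,0,-1],"delta_rot":[0,0,0],"grip":-1},{"translation":[0,0,-1.5],"delta_rot":[0,0,0],"grip":-1},{"translation":[0,0,-1.5],"delta_rot":[0,0,0],"grip":-1},{"translation":[0,0,-1.5],"delta_rot":[0,0,0],"grip":-1},{"translation":[0,0,-1.5],"delta_rot":[0,0,0],"grip":-1},{"translation":[0,0,-1.5],"delta_rot":[0,0,0],"grip":-1},{"translation":[0,0,-1.5],"delta_rot":[0,0,0],"grip":-1},{"translation":[0,0,-1.5],"delta_rot":[0,0,0],"grip":-1},{"translation":[0,0,-1.5],"delta_rot":[0,0,0],"grip":-1}]'
python3 - <<'E'
from h import *
c=crop("scene",(340,190,420,250),"pics/s15.png",8)
w=capture("wrist");cv2.imwrite('pics/w15.png',w['frame'][:,:,::-1])
o=telemetry.get_obs();print(o['tcp_pos'],o['wrist_force'],abs(o['qvel']).max())
E
```

```text
t: 20.6
tcp_pos: [0.4938, 0.0646, 0.1465]
tool_rot: [-0.0, 0.986, 0.167, -0.0]
wrist_force: [2.0, -1.9, 4.8]
gripper_width: 0.0
[0.49376329 0.06458394 0.14646521] [ 2.98636444 -3.04744512  4.75061094] 0.0022631801303709008
```

View pics/s15.png

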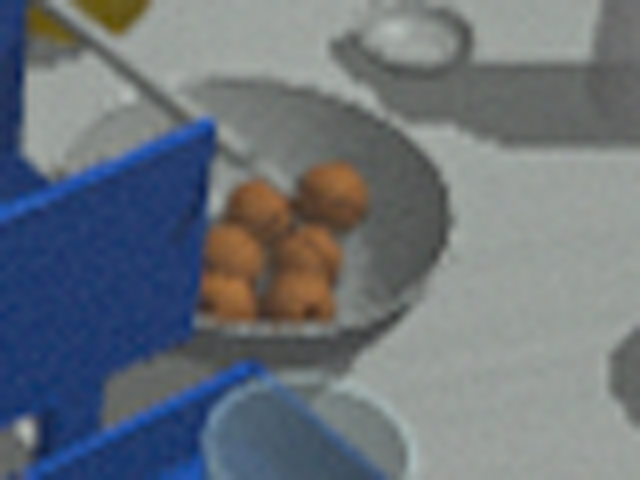

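View pics/w15.png

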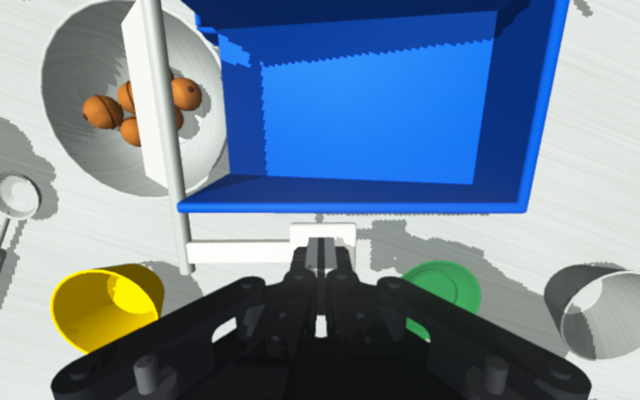

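Six walnuts rest in the bowl, the trough is empty, and the fingers press the lever steadily. I'm handing it in.

```bash
python3 -c "
from rig import order; print(order.job_done())"
```

```text
the job is handed in; nothing more can be done
None
```

I poured all six walnuts from the steel cup into the shut trough, set the cup upright back on its starting spot and let go. I then pressed the lever level and handed the job in at about 20.7 s, still holding it.

**Last checks:**
- **Walnuts:** the pictures showed all six walnuts in the bowl and the trough empty.
- **Cup and dishes:** the cup was standing upright and untouched, and I saw no other dish moved. I checked the bowl and dishes only by eye.
- **Lever:** the fingertips were steady at z = 146.5 mm, with about 4.8 N upward on the wrist.

**One disagreement:** the tip height put the lever within about 0.02 rad of level, while the wrist picture suggested about 0.05 rad past it. Both are within the 7 degrees (0.12 rad) allowed, so I eased up 1.5 mm to sit between them. I did not re-measure the angle in the image after that.

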